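# Close the kiln's vents and hold the check probe in its guide

## Robot

A 6-joint arm with a two-finger parallel gripper is mounted at the origin on the work surface. World frame = base frame: x ahead of the robot, y to its left, z up, the work surface at z = 0. Lengths are in mm, angles in rad, forces in N, time in s.
With the tool pointing down it reaches from about 300 to 775 mm from the base axis. Payload 14.6 kg.
Tool frame: the origin (TCP) lies between the finger pads; the fingertips stand 19 mm ahead of it and the grasp point (between the pads) is the TCP; z points along the fingers, y is the line along which they close (so a half turn about z gives the same grasp; the last joint's range is limited). The gripper opens to 94 mm and grips with 3 to 60 N. Pads are 16 mm wide; open, the fingers measure 119 mm over their backs; the gripper's body (75 mm by 177 mm) begins 78 mm behind the grasp point.
Start: joints at [-1.408, 0.3, 1.521, -0, 1.321, -0.067], TCP at [125.274, -535.533, 224.446] pointing down, gripper open.
Joint ranges: [-3.03, 3.03], [-0.79, 2.21], [0.23, 2.52], [-1.04, 4.18], [0, 3.07], [-2.55, 2.55]. Speed limits (rad/s): [2.22, 2.22, 2.57, 3.14, 3.14, 3.14].

## Interface

Orientations are given as [roll, pitch, yaw] about the fixed x, y, z axes, in that order (R = Rz(yaw) Ry(pitch) Rx(roll)).
In Python, from cell import monitor, imaging, job, find_in, trace gives the robot as it stands. The module is installed in compiled form; this text tells all that it offers.
- The arm moves only by the tool arm_command, never from a script. Its argument "steps" is a list of rows, each a list of 5 numbers: the opening, from 0 (shut) to 1 (fully open), then the shift along the tool's x, y, z in mm, then the turn about the tool's z in degrees. In form: [[gripper, dx, dy, dz, turn], ...]. A call has 1 to 20 rows; each row is the pose to reach, as a shift and turn from the pose commanded when the call began, along the tool's axes at that moment; what a row does not reach only later rows make up. A row lasts 1/8 s, in which the tool goes at most 62.5 mm and 10.7 degrees, less where a joint would pass 70% of its speed; a pose out of reach is approached as far as the arm can. A call with a gripper value outside its range is refused whole. The fingers move at their own pace and stop on an object; "force" is the grip in N (left out, the last holds). Time passes only in rows, so rows that repeat a pose let the fingers close. It gives the time, the measured TCP pose, the force, the opening and the grip force at its end, in the units of the state.
- monitor.read_state(): the state, without advancing time (a new reading comes with each control period).
- imaging.camera(name): name is "scene" or "side" or "wrist"; returns a dict with "img" (384x512x3 uint8, red, green, blue), "mtx" (3x3 intrinsics, pixels), "view" (4x4, takes a point from world to camera coordinates). Camera axes: x right, y down, z forward; pixel columns grow to the right and rows downward; lengths in mm; the calibration is good to about 2 mm. A picture is of the moment at which its call begins. There is no depth.
- job.sign_off(): hands the job in; it is judged then, once.
Trained networks look in a picture, given as the dict that the camera call returned (one of the last four; its "shot" number tells which), for a name from the list of things; names that differ only in an ending like _2 or _b are one class to them, and where a whole thing is asked for, a point or a joint stands for the part that bears it (a point fixed in the world has none). Each returns a list of dicts, best first, with "p" (0 to 1); they miss things now and then, are a little off and sometimes report something else, mostly with a low value. They report only what shows in the picture. A call takes as long as a camera call. They do not tell look-alikes from the thing itself.
- find_in(picture, target): "rect" ([centre column, centre row, width, height] in pixels, round what is visible of it).
- trace(picture, target): "region" (384x512 bool, what is visible of it) and "rect" ([centre column, centre row, width, height] in pixels, round what is visible of it).
The state is a dict: "clock": time; "joints": joint angles; "qd": joint speeds; "effort": joint torques, N m; "eef_pos": TCP position; "eef_rot": TCP orientation; "wrist_force": force on the tool from outside, world axes, zero at the start; "moment": the same for the moment, N m; "finger_gap": finger opening in mm; "finger_force": force on a finger pad.
Only numpy, scipy, OpenCV 4.12 (cv2) and the standard library are available. Lean on these libraries where they do the work, as an engineer would, in place of code of your own. Each camera call takes 0.05 s, during which the arm holds its last target. There are 200 camera calls.

## Task

Get the test kiln ready for its temperature check: set the spare plugs from the bench fully home in the vent holes of the lid that stand open, without dropping them, and leave the plugs already in place and everything else on the bench where they are. Then lift the check probe by its head out of the brick and lower its rod down the middle of the steel guide in the lid without touching the kiln, until the underside of the head is about a finger's width (15 to 20 mm) above the guide. Finish holding it there in the gripper, still, upright and centred, resting on nothing; do not let go.

Things in the scene. Friction and masses are not known exactly. Their poses are not given: they have to be found in the camera images.
- kiln: Bench-top test kiln, closed, fixed to the bench: square steel-jacketed box 260 x 260 mm, top of its pale flat lid 150 mm above the bench. Origin: centre of its underside; z up, its control box and lid handle are on its -x side (they reach 178 mm from its centre, below the lid's top). The lid is 38 mm thick, the hollow chamber below it 62 mm high.
- guide (a point): Centre of the open upper mouth of the probe guide: a short steel tube that stands 12 mm up out of the middle of the lid (top at 162 mm above the bench). Outer diameter 31 mm, bore 23 mm (22 mm clear); a hole of 24 mm goes on below it through the lid into the chamber (50 mm from the mouth to the underside of the lid). Axes as the kiln's, z up along the bore.
- vent_0 (a point): Centre of the mouth of one of the four vent holes, level with the lid's top (150 mm above the bench); plain round hole 32 mm in diameter, through the lid. The four form a 130 mm square round the guide. Open, or closed by a plug.
- vent_1 (a point): Centre of the mouth of one of the four vent holes, level with the lid's top (150 mm above the bench); plain round hole 32 mm in diameter, through the lid. The four form a 130 mm square round the guide. Open, or closed by a plug.
- vent_2 (a point): Centre of the mouth of one of the four vent holes, level with the lid's top (150 mm above the bench); plain round hole 32 mm in diameter, through the lid. The four form a 130 mm square round the guide. Open, or closed by a plug.
- vent_3 (a point): Centre of the mouth of one of the four vent holes, level with the lid's top (150 mm above the bench); plain round hole 32 mm in diameter, through the lid. The four form a 130 mm square round the guide. Open, or closed by a plug.
- plug_a_mid (a point): Middle (half-way up, on the axis) of a fireclay vent plug, 52 mm tall, 50 g: tapered shank (20 mm at its foot, 26 mm at the top, 25 mm long), then a shoulder 42 mm wide and 6 mm thick that sits on the lid, then a round upright grip knob 20 mm in diameter and 21 mm high. z up along the axis. Seated, this point is 1 mm above the vent's mouth. Two of the four plugs already sit in vents of the lid; two spares stand upright on the bench on their feet (this point 26 mm up).
- plug_b_mid (a point): Middle (half-way up, on the axis) of a fireclay vent plug, 52 mm tall, 50 g: tapered shank (20 mm at its foot, 26 mm at the top, 25 mm long), then a shoulder 42 mm wide and 6 mm thick that sits on the lid, then a round upright grip knob 20 mm in diameter and 21 mm high. z up along the axis. Seated, this point is 1 mm above the vent's mouth. Two of the four plugs already sit in vents of the lid; two spares stand upright on the bench on their feet (this point 26 mm up).
- plug_c_mid (a point): Middle (half-way up, on the axis) of a fireclay vent plug, 52 mm tall, 50 g: tapered shank (20 mm at its foot, 26 mm at the top, 25 mm long), then a shoulder 42 mm wide and 6 mm thick that sits on the lid, then a round upright grip knob 20 mm in diameter and 21 mm high. z up along the axis. Seated, this point is 1 mm above the vent's mouth. Two of the four plugs already sit in vents of the lid; two spares stand upright on the bench on their feet (this point 26 mm up).
- plug_d_mid (a point): Middle (half-way up, on the axis) of a fireclay vent plug, 52 mm tall, 50 g: tapered shank (20 mm at its foot, 26 mm at the top, 25 mm long), then a shoulder 42 mm wide and 6 mm thick that sits on the lid, then a round upright grip knob 20 mm in diameter and 21 mm high. z up along the axis. Seated, this point is 1 mm above the vent's mouth. Two of the four plugs already sit in vents of the lid; two spares stand upright on the bench on their feet (this point 26 mm up).
- probe_head (a point): Centre of the head (hand unit) of the check probe, 120 g: an upright grey box 40 mm (its x) by 26 mm (its y) by 70 mm (z), to be gripped across the 26 mm. z up. A straight white ceramic rod, 8 mm in diameter and 110 mm long, hangs from the middle of the head's flat underside. At the start the head rests on the brick, its underside 114 mm above the bench, the rod down in the brick's hole: it comes out straight upwards.
- probe_shoulder (a point): Centre of the flat underside of the probe's head, where the rod begins: 35 mm below the head's centre.
- probe_tip (a point): Lower end of the probe's rod, 145 mm below the head's centre.
- brick: Half of a pale insulating brick, fixed, 114 mm (x) by 64 mm (y) by 114 mm high, with one upright 16 mm hole right through its middle in which the probe stands. Origin: centre of its underside.
- post_mid (a point): Bystander: middle of a kiln-shelf post, a plain fireclay tube 36 mm in diameter, 50 mm tall, standing at the spare plugs. Not a plug.
- jar_mid (a point): Bystander: middle of a closed glaze jar, 72 mm in diameter, 95 mm tall.
- cup_mid (a point): Bystander: middle of an unglazed cup, 76 mm in diameter, 80 mm tall.
- saucer_mid (a point): Bystander: middle of a white saucer, 170 mm in diameter, 16 mm high.
- jar2_mid (a point): Bystander: middle of a small white jar, 60 mm in diameter, 75 mm tall.
- tiles_mid (a point): Bystander: middle of a stack of four glaze test tiles, about 60 x 46 mm, 32 mm high.
Not all that is in view belongs to the job. What is shaped like the part that bears plug_d_mid but black or red is not meant.

How it is judged:
By the outcome, as a careful person would: the job done as asked, in the order asked, and still so for the second after the job is handed in, while the arm keeps its last pose, push and grip.
It also fails if it takes over 72 s, if anything falls off the work surface, if the arm or the gripper's body presses on something with over 40 N, if the wrist force passes 120 N, or if a joint passes its speed limit or range.

## Working session

There is one attempt and no reset: what is moved stays moved. The work goes in short steps, Python scripts to look and compute and a tool call to move; the robot and the scene stay as the last step left them, time stands still between calls to the robot, and variables do not carry over. Pictures are saved under pics/ and viewed, at most 10 in all, crops included, and the job is handed in when it is done.

Besides the shell and the picture viewer there is one more tool, called after "Request:" by a JSON object that holds its "fn" and its "kwargs", one argument or row to a line. arm_command: Moves the arm, as the interface text tells. Its arguments: {"type":"object","properties":{"steps":{"type":"array","items":{"type":"array","items":{"type":"number"}}},"force":{"type":"number"}},"required":["steps"]}

```bash
mkdir -p pics
cat > h.py <<'E'
import numpy as np, cv2
from cell import monitor, imaging, job, find_in, trace
def ray(c,u,v):
    d=np.linalg.inv(c["mtx"])@np.array([u,v,1.]); R=c["view"][:3,:3]; t=c["view"][:3,3]
    return -R.T@t, R.T@d
def at_z(c,u,v,z):
    o,d=ray(c,u,v); return o+d*(z-o[2])/d[2]
def proj(c,p):
    q=c["mtx"]@(c["view"][:3,:3]@np.array(p,float)+c["view"][:3,3]); return q[:2]/q[2]
def save(c,n,s=1): cv2.imwrite(f"pics/{n}.png",cv2.resize(c["img"][:,:,::-1],None,fx=s,fy=s))
def st():
    s=monitor.read_state(); print({k:np.round(s[k],3) for k in ("clock","eef_pos","eef_rot","wrist_force","finger_gap","finger_force")})
E
python3 - <<'E'
from h import *
st()
for n in ("scene","side"):
    c=imaging.camera(n); save(c,n,1.5)
    print(n,"cam at",ray(c,256,192)[0].round())
    for t in ("plug_a_mid","post_mid","brick","probe_head","kiln","jar_mid","guide","vent_0"):
        print(t,[(np.round(d["rect"]).tolist(),round(d["p"],2)) for d in find_in(c,t)][:7])
E
```

```text
{'clock': np.float64(0.0), 'eef_pos': array([ 125.254, -535.283,  223.898]), 'eef_rot': array([-3.14, -0.  ,  0.23]), 'wrist_force': array([0.767, 0.34 , 0.86 ]), 'finger_gap': np.float64(93.777), 'finger_force': np.float64(0.0)}
scene cam at [1321.   49. 1157.]
plug_a_mid [([277.0, 235.0, 9.0, 14.0], 0.5), ([252.0, 236.0, 127.0, 129.0], 0.45)]
post_mid [([143.0, 214.0, 14.0, 22.0], 0.68)]
brick [([360.0, 199.0, 32.0, 59.0], 0.65)]
probe_head [([364.0, 178.0, 10.0, 25.0], 0.66), ([127.0, 194.0, 13.0, 16.0], 0.44)]
kiln [([252.0, 234.0, 123.0, 125.0], 0.86)]
jar_mid [([132.0, 277.0, 29.0, 38.0], 0.84), ([251.0, 234.0, 124.0, 127.0], 0.67)]
guide [([251.0, 233.0, 122.0, 124.0], 0.7)]
vent_0 [([249.0, 238.0, 118.0, 126.0], 0.8)]
side cam at [ 443.  834. 1048.]
plug_a_mid [([199.0, 197.0, 15.0, 11.0], 0.61), ([199.0, 139.0, 19.0, 30.0], 0.44), ([209.0, 346.0, 25.0, 31.0], 0.23)]
post_mid [([264.0, 142.0, 12.0, 19.0], 0.61)]
brick []
probe_head [([264.0, 276.0, 17.0, 26.0], 0.71), ([176.0, 289.0, 29.0, 38.0], 0.22)]
kiln [([227.0, 195.0, 114.0, 98.0], 0.94)]
jar_mid [([200.0, 138.0, 19.0, 27.0], 0.82)]
guide [([226.0, 196.0, 112.0, 99.0], 0.56)]
vent_0 [([226.0, 195.0, 112.0, 97.0], 0.72)]
```

View pics/scene.png

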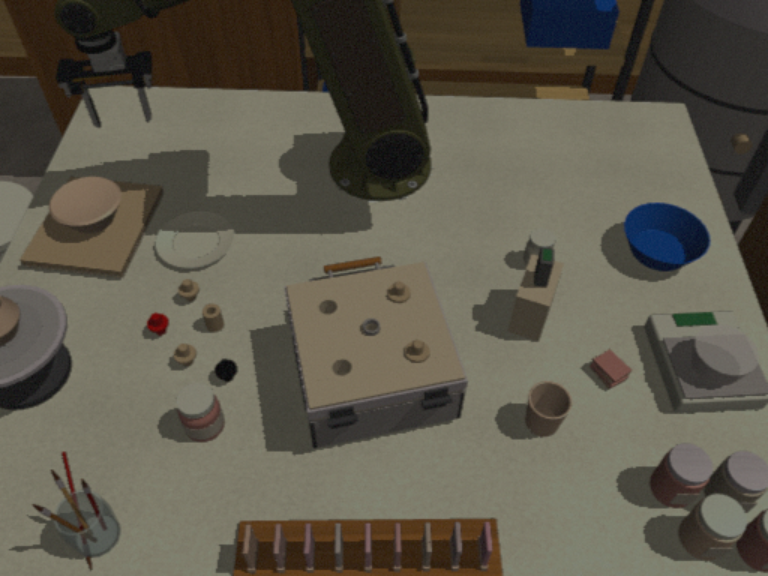

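View pics/side.png

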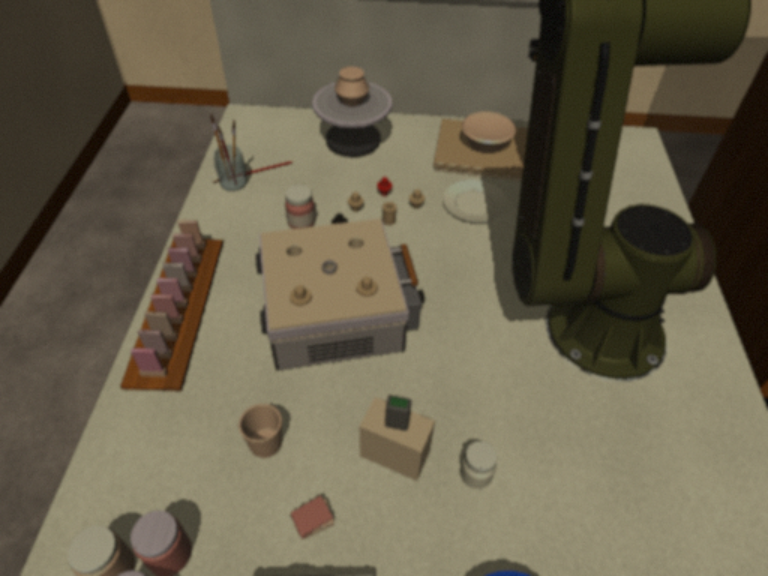

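Scene view (1.5x pixels): the spare plugs are at (188,288) and (185,353), with the post between them at (213,318). The open vents are at (329,306) and (342,366), the guide at (371,326) and the probe head at (545,258). In the side view the same items are: spares (416,197) and (355,200), open vents (355,243) and (294,250), guide (329,267).

Run:
```python
from h import *
A=imaging.camera("scene");B=imaging.camera("side")
pts=dict(spare1=((188,289),(416,199),27),spare2=((185,354),(355,201),27),post=((213,307),(389,205),50),v_near=((329,306),(355,243),150),v_far=((342,366),(294,250),150),guide=((371,325),(329,266),162),plugN=((399,292),(367,289),155),plugF=((417,351),(301,297),155),head=((545,251),(398,399),184))
for k,(a,b,z) in pts.items():
    print(k,at_z(A,a[0]/1.5,a[1]/1.5,z).round(),at_z(B,b[0]/1.5,b[1]/1.5,z).round())
c=imaging.camera("wrist");print(c["mtx"].round(),ray(c,256,192)[0].round(),ray(c,256,192)[1].round(2), (c["view"][:3,:3]).round(2))
```

```text
spare1 [ 425. -371.   27.] [ 425. -369.   27.]
spare2 [ 582. -343.   27.] [ 580. -346.   27.]
post [ 486. -304.   50.] [ 491. -313.   50.]
v_near [550. -67. 150.] [550. -70. 150.]
v_far [674. -35. 150.] [674. -38. 150.]
guide [597.  10. 162.] [594.  11. 162.]
plugN [516.  56. 155.] [513.  59. 155.]
plugF [642.  90. 155.] [638.  91. 155.]
head [431. 322. 184.] [439. 317. 184.]
[[301.   0. 257.]
 [  0. 301. 188.]
 [  0.   0.   1.]] [ 195. -519.  384.] [-0.26 -0.06 -0.96] [[ 0.23 -0.97 -0.  ]
 [-0.94 -0.22  0.25]
 [-0.24 -0.06 -0.97]]
```

Request:
{"fn": "arm_command", "kwargs": {
  "steps": [
    [0.55,330,-92,40,0],
    [0.55,330,-92,40,0],
    [0.55,330,-92,40,0],
    [0.55,330,-92,40,0],
    [0.55,330,-92,40,0],
    [0.55,330,-92,40,0],
    [0.55,330,-92,84,0],
    [0.55,330,-92,84,0],
    [0.55,330,-92,84,0],
    [0.55,330,-92,84,0]
  ],
  "force": 15
}}

```text
clock: 2.3
eef_pos: [425.8, -371.5, 142.1]
eef_rot: [3.14, -0.001, 0.229]
wrist_force: [-0.2, -0.0, 0.3]
finger_gap: 51.9
finger_force: 0.0
```

Run:
```python
from h import *
c=imaging.camera("wrist"); st(); save(c,"w1",1.5)
for d in trace(c,"plug_a_mid"): 
    r=d["rect"]; print(np.round(r),round(d["p"],2),at_z(c,r[0],r[1],30).round(1))
print(proj(c,(425,-370,30)), proj(c,(425,-370,52)))
```

```text
{'clock': np.float64(2.35), 'eef_pos': array([ 425.769, -371.429,  141.918]), 'eef_rot': array([ 3.14e+00, -1.00e-03,  2.29e-01]), 'wrist_force': array([-0.349,  0.335, -0.013]), 'finger_gap': np.float64(51.832), 'finger_force': np.float64(0.0)}
[19. 26. 38. 51.] 0.35 [ 516.2 -151.1   30. ]
[254.9576349  189.73490932] [254.82159132 196.29376715]
```

View pics/w1.png

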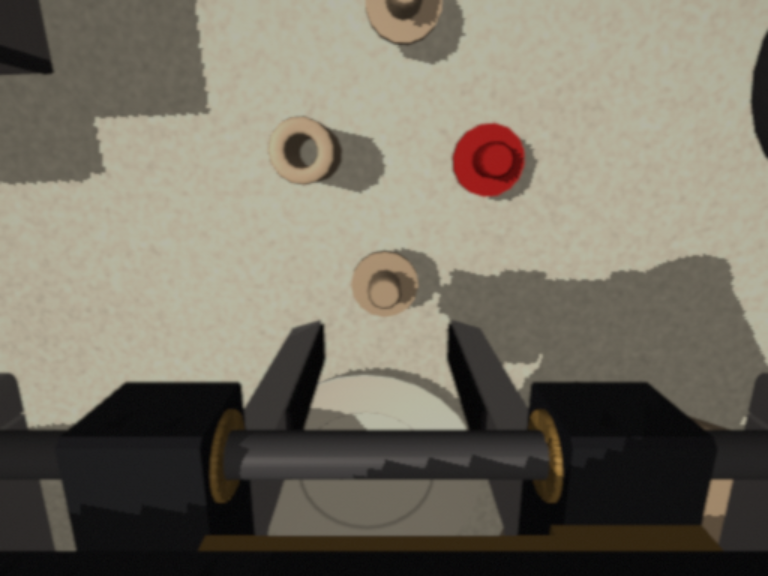

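The spare's knob top is at (384,291) in the 1.5x wrist view, within 2 mm of the prediction and right under the tool. Descending to grip it.

Request:
{"fn": "arm_command", "kwargs": {
  "steps": [
    [0.55,1,0,50,0],
    [0.55,1,0,80,0],
    [0.55,1,0,90,0],
    [0.55,1,0,90,0],
    [0.1,1,0,90,0],
    [0.1,1,0,90,0],
    [0.1,1,0,90,0],
    [0.1,1,0,90,0],
    [0.1,1,0,90,0],
    [0.1,1,0,90,0],
    [0.1,1,0,80,0],
    [0.1,1,0,40,0],
    [0.1,1,0,-10,0],
    [0.1,1,0,-60,0],
    [0.1,1,0,-100,0],
    [0.1,1,0,-100,0]
  ],
  "force": 15
}}

```text
clock: 4.4
eef_pos: [427.2, -371.1, 243.9]
eef_rot: [3.137, -0.003, 0.23]
wrist_force: [-0.0, -0.1, -1.5]
finger_gap: 19.5
finger_force: 15.0
```

Run:
```python
from h import *
st()
s=monitor.read_state();p=np.array(s["eef_pos"]);y=s["eef_rot"][2]
for v in((550,-68,215),(674,-36,215)):
    d=np.array(v)-p; print(d@[np.cos(y),np.sin(y),0],d@[np.sin(y),-np.cos(y),0],-d[2])
```

```text
{'clock': np.float64(4.4), 'eef_pos': array([ 427.192, -371.115,  243.884]), 'eef_rot': array([ 3.137e+00, -3.000e-03,  2.300e-01]), 'wrist_force': array([-0.017, -0.12 , -1.518]), 'finger_gap': np.float64(19.506), 'finger_force': np.float64(14.999)}
188.62631677664248 -267.17162265266853 28.8839650415093
316.6556763366341 -270.0841972282619 28.8839650415093
```

Request:
{"fn": "arm_command", "kwargs": {
  "steps": [
    [0.1,40,-50,0,0],
    [0.1,80,-105,0,0],
    [0.1,115,-160,0,0],
    [0.1,150,-210,0,0],
    [0.1,180,-255,0,0],
    [0.1,188,-267,10,0],
    [0.1,188,-267,22,0],
    [0.1,188,-267,22,0],
    [0.1,188,-267,22,0],
    [0.1,188,-267,22,0]
  ]
}}

```text
clock: 5.65
eef_pos: [548.8, -68.6, 218.9]
eef_rot: [3.141, -0.001, 0.229]
wrist_force: [0.1, -0.4, -0.2]
finger_gap: 19.4
finger_force: 15.0
```

Run:
```python
from h import *
c=imaging.camera("wrist"); st(); save(c,"w2",1.5)
for v in((550,-68,150),(674,-36,150),(595,11,162)): print(v,proj(c,v)*1.5)
p=np.array(monitor.read_state()["eef_pos"]);print("foot",proj(c,p-[0,0,52])*1.5)
```

```text
{'clock': np.float64(5.7), 'eef_pos': array([548.848, -68.389, 218.84 ]), 'eef_rot': array([ 3.141e+00, -1.000e-03,  2.290e-01]), 'wrist_force': array([-0.864,  0.007, -0.782]), 'finger_gap': np.float64(19.21), 'finger_force': np.float64(15.0)}
(550, -68, 150) [384.80059249 302.42873274]
(674, -36, 150) [378.10168194  34.19049348]
(595, 11, 162) [242.0085342  183.65556315]
foot [384.97120541 314.89793907]
```

View pics/w2.png

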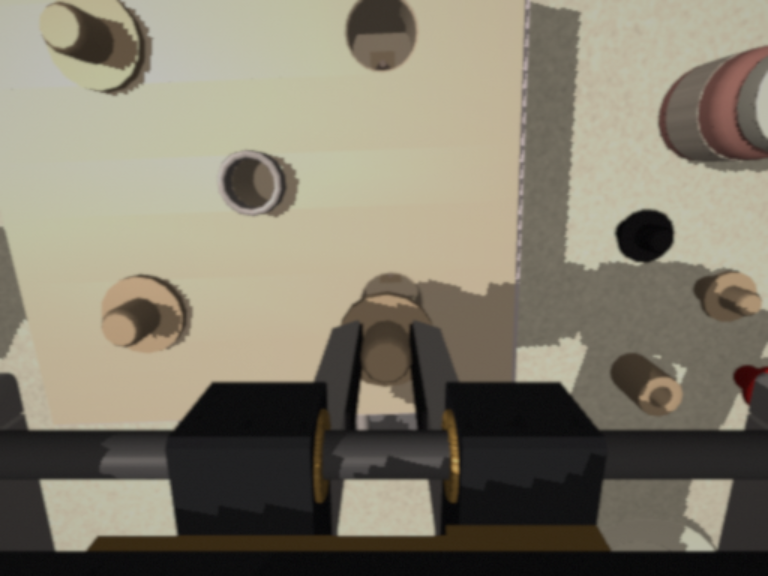

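Run:
```python
from h import *
c=imaging.camera("wrist")
p=np.array(monitor.read_state()["eef_pos"])
def ring(ctr,r):
    q=np.array([proj(c,np.array(ctr)+[r*np.cos(a),r*np.sin(a),0]) for a in np.linspace(0,6.28,90)])*1.5
    return q.min(0).round(1),q.max(0).round(1)
for z in(25,31):print("shoulder",ring(p+[0,0,z-52],21))
for v in((550,-68,150),(674,-36,150)):print(v,ring(v,16))
img=c["img"]; cv2.imwrite("pics/w2c.png",cv2.resize(img[165:265,200:310,::-1],None,fx=6,fy=6,interpolation=cv2.INTER_CUBIC))
```

```text
shoulder (array([337. , 287.1]), array([432.8, 377.1]))
shoulder (array([335.6, 290.9]), array([434.2, 383.3]))
(550, -68, 150) (array([354.8, 273.1]), array([415.5, 331.1]))
(674, -36, 150) (array([343.5,  -5.2]), array([413.6,  72.3]))
```

View pics/w2c.png

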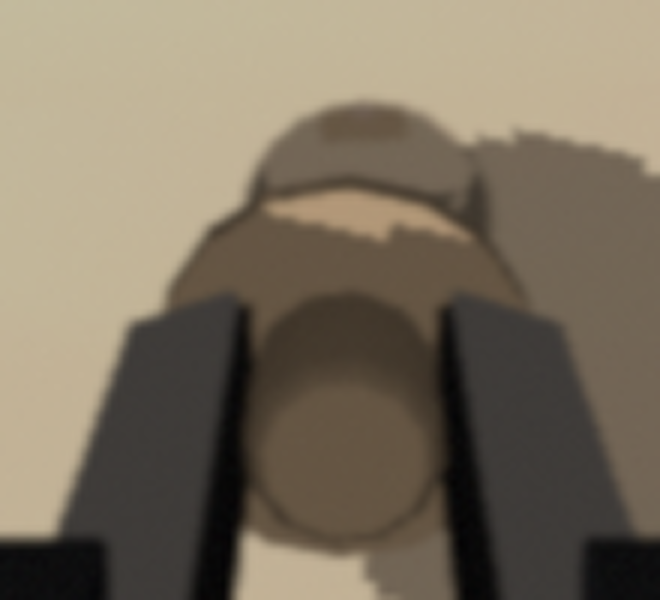

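The vent's visible arc is centred near u=392 against 387 for the held plug (1.5x). I need a shift of about +2.5 mm in x and y, then lower.

Request:
{"fn": "arm_command", "kwargs": {
  "steps": [
    [0.1,2.5,2.5,0,0],
    [0.1,2.5,2.5,8,0],
    [0.1,2.5,2.5,16,0],
    [0.1,2.5,2.5,24,0],
    [0.1,2.5,2.5,32,0],
    [0.1,2.5,2.5,37,0],
    [0.1,2.5,2.5,40,0],
    [0.1,2.5,2.5,41.5,0],
    [0.1,2.5,2.5,42.5,0],
    [0.1,2.5,2.5,42.5,0]
  ]
}}

```text
clock: 7.0
eef_pos: [551.9, -69.6, 176.0]
eef_rot: [3.142, -0.0, 0.23]
wrist_force: [-0.3, 0.4, -1.4]
finger_gap: 19.3
finger_force: 15.0
```

Run:
```python
from h import *
st()
c=imaging.camera("wrist"); cv2.imwrite("pics/w3.png",cv2.resize(c["img"][150:280,170:340,::-1],None,fx=4,fy=4,interpolation=cv2.INTER_CUBIC))
```

```text
{'clock': np.float64(7.0), 'eef_pos': array([551.889, -69.61 , 176.018]), 'eef_rot': array([ 3.142, -0.   ,  0.23 ]), 'wrist_force': array([-0.266,  0.442, -1.413]), 'finger_gap': np.float64(19.319), 'finger_force': np.float64(15.0)}
```

View pics/w3.png

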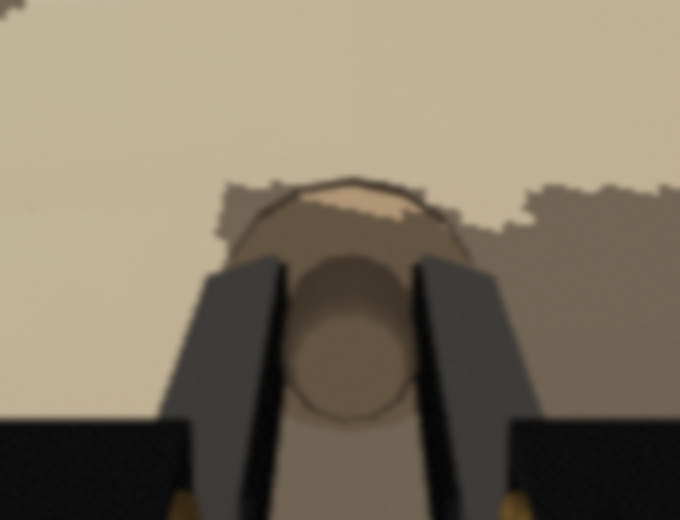

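The plug is in the hole with its shoulder about on the lid, centred at u≈350 in the crop. I see no contact force yet, so I'll ease it down.

Request:
{"fn": "arm_command", "kwargs": {
  "steps": [
    [0.1,0,0,0.5,0],
    [0.1,0,0,0.8,0],
    [0.1,0,0,0.8,0]
  ]
}}

```text
clock: 7.42
eef_pos: [552.0, -69.6, 175.8]
eef_rot: [3.141, -0.001, 0.23]
wrist_force: [-2.3, 0.5, 6.0]
finger_gap: 19.3
finger_force: 15.0
```

Contact at 6 N at the expected seated height, so I'll release, rise and go over to the second spare.

Request:
{"fn": "arm_command", "kwargs": {
  "steps": [
    [0.3,0,0,0,0],
    [0.55,0,0,0,0],
    [0.55,0,0,0,0],
    [0.55,0,0,0,0],
    [0.55,0,0,-20,0],
    [0.55,0,0,-60,0],
    [0.55,-7,55,-64,0],
    [0.55,-14,110,-64,0],
    [0.55,-20,165,-64,0],
    [0.55,-28,220,-64,0],
    [0.55,-34,275,-64,0],
    [0.55,-34,275,-20,0],
    [0.55,-34,275,34,0],
    [0.55,-34,275,34,0],
    [0.55,-34,275,34,0]
  ]
}}

```text
clock: 9.3
eef_pos: [582.2, -345.5, 143.6]
eef_rot: [3.14, -0.002, 0.23]
wrist_force: [0.0, 0.4, 0.9]
finger_gap: 51.8
finger_force: 0.0
```

Run:
```python
from h import *
c=imaging.camera("wrist"); st(); save(c,"w4",1.5)
p=np.array(monitor.read_state()["eef_pos"])
print(proj(c,(581,-344.5,52))*1.5,proj(c,[p[0],p[1],52])*1.5)
a=imaging.camera("scene")["img"][170:270,180:320]; cv2.imwrite("pics/s2.png",cv2.resize(a[:,:,::-1],None,fx=5,fy=5,interpolation=cv2.INTER_CUBIC))
```

```text
{'clock': np.float64(9.35), 'eef_pos': array([ 582.331, -345.581,  144.155]), 'eef_rot': array([ 3.139e+00, -3.000e-03,  2.300e-01]), 'wrist_force': array([-0.039, -0.331,  0.433]), 'finger_gap': np.float64(51.443), 'finger_force': np.float64(0.0)}
[383.07385647 294.5853584 ] [385.42301988 292.83761494]
```

View pics/w4.png

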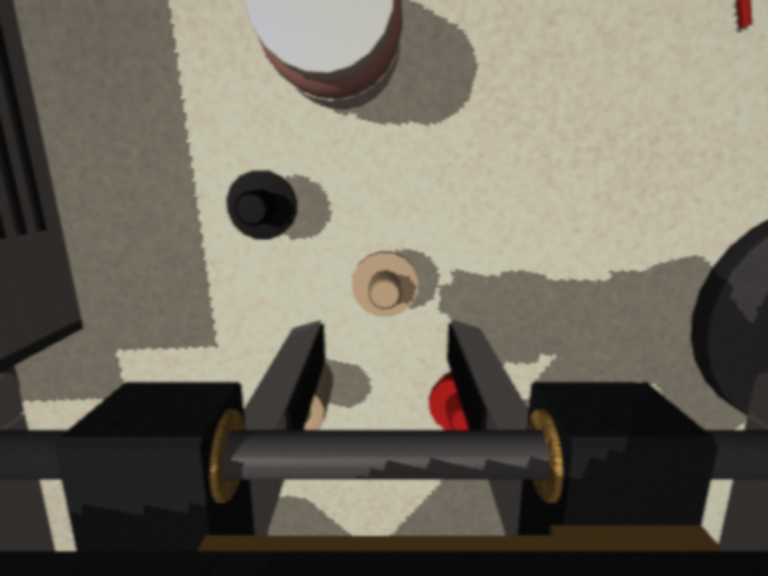

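The spare's knob is at (384,291), directly under the tool. The post and red plug are clear. Same grasp as before.

Request:
{"fn": "arm_command", "kwargs": {
  "steps": [
    [0.55,1,0,0,0],
    [0.55,1,0,50,0],
    [0.55,1,0,80,0],
    [0.55,1,0,90.5,0],
    [0.55,1,0,90.5,0],
    [0.1,1,0,90.5,0],
    [0.1,1,0,90.5,0],
    [0.1,1,0,90.5,0],
    [0.1,1,0,90.5,0],
    [0.1,1,0,90.5,0],
    [0.1,1,0,90.5,0],
    [0.1,1,0,80,0],
    [0.1,1,0,40,0],
    [0.1,1,0,-10,0],
    [0.1,1,0,-60,0],
    [0.1,1,0,-100,0],
    [0.1,1,0,-100,0]
  ],
  "force": 15
}}

```text
clock: 11.52
eef_pos: [583.0, -345.3, 245.3]
eef_rot: [3.137, -0.004, 0.23]
wrist_force: [-0.7, 0.5, -1.5]
finger_gap: 19.4
finger_force: 15.0
```

View pics/s2.png

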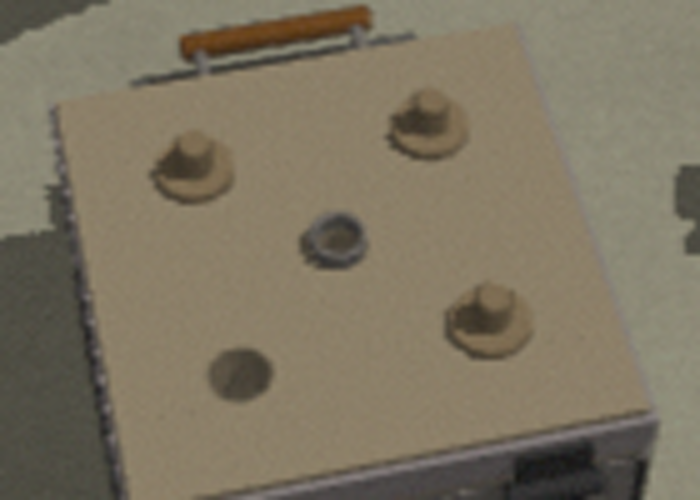

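Run:
```python
from h import *
st()
s=monitor.read_state();p=np.array(s["eef_pos"]);y=s["eef_rot"][2]
for v in((675,-38,218.4),):
    d=np.array(v)-p; print(d@[np.cos(y),np.sin(y),0],d@[np.sin(y),-np.cos(y),0],-d[2])
```

```text
{'clock': np.float64(11.525), 'eef_pos': array([ 583.01 , -345.322,  245.27 ]), 'eef_rot': array([ 3.137, -0.004,  0.23 ]), 'wrist_force': array([-0.674,  0.455, -1.488]), 'finger_gap': np.float64(19.412), 'finger_force': np.float64(14.999)}
159.57907767011108 -278.2867362411391 26.870250240969398
```

The first plug sits level at (193,165), like the two original ones. Second plug is held, so on to the far vent.

Request:
{"fn": "arm_command", "kwargs": {
  "steps": [
    [0.1,30,-55,0,0],
    [0.1,62,-110,0,0],
    [0.1,94,-165,0,0],
    [0.1,126,-220,0,0],
    [0.1,150,-262,0,0],
    [0.1,159.5,-278,10,0],
    [0.1,159.5,-278,22.5,0],
    [0.1,159.5,-278,22.5,0],
    [0.1,159.5,-278,22.5,0],
    [0.1,159.5,-278,22.5,0]
  ]
}}

```text
clock: 12.78
eef_pos: [674.4, -38.9, 219.2]
eef_rot: [3.141, -0.001, 0.229]
wrist_force: [-1.1, -1.0, -0.7]
finger_gap: 19.7
finger_force: 15.0
```

Run:
```python
from h import *
c=imaging.camera("wrist"); st()
p=np.array(monitor.read_state()["eef_pos"])
cv2.imwrite("pics/w5.png",cv2.resize(c["img"][165:265,200:310,::-1],None,fx=6,fy=6,interpolation=cv2.INTER_CUBIC))
def ring(ctr,r):
    q=np.array([proj(c,np.array(ctr)+[r*np.cos(a),r*np.sin(a),0]) for a in np.linspace(0,6.28,90)])
    q=(q-[200,165])*6
    return q.min(0).round(1),q.max(0).round(1)
print("sh",ring(p+[0,0,31-51],21)); print("hole if under tcp",ring([p[0],p[1],150],16))
```

```text
{'clock': np.float64(12.825), 'eef_pos': array([674.354, -38.619, 219.135]), 'eef_rot': array([ 3.141e+00, -1.000e-03,  2.290e-01]), 'wrist_force': array([-0.033, -0.522, -0.79 ]), 'finger_gap': np.float64(19.407), 'finger_force': np.float64(14.999)}
sh (array([140.6, 176.2]), array([537.2, 547.7]))
hole if under tcp (array([218.7, 110.4]), array([460.7, 341.6]))
```

View pics/w5.png

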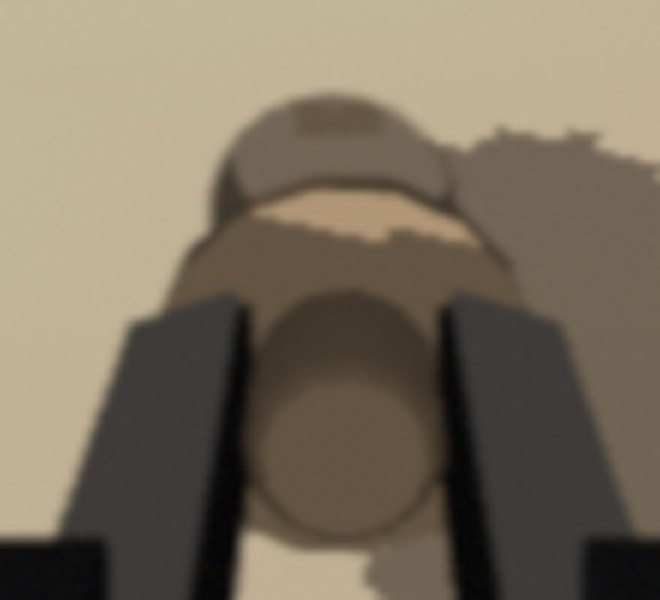

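Hole centre is u≈334 with its top at 93; the plug is at u≈346. That gives dx≈+3, dy≈-1.5, and the resulting vent spacing of 129 mm against 130 agrees.

Request:
{"fn": "arm_command", "kwargs": {
  "steps": [
    [0.1,3,-1.5,0,0],
    [0.1,3,-1.5,8,0],
    [0.1,3,-1.5,16,0],
    [0.1,3,-1.5,24,0],
    [0.1,3,-1.5,32,0],
    [0.1,3,-1.5,38,0],
    [0.1,3,-1.5,41,0],
    [0.1,3,-1.5,42.5,0],
    [0.1,3,-1.5,43.2,0],
    [0.1,3,-1.5,43.5,0],
    [0.1,3,-1.5,43.5,0]
  ]
}}

```text
clock: 14.2
eef_pos: [677.0, -35.7, 176.0]
eef_rot: [3.141, -0.001, 0.23]
wrist_force: [-2.5, 0.5, 6.4]
finger_gap: 18.7
finger_force: 15.0
```

Seated, with contact at 6 N at the same height as the first. Release and move over the probe.

Request:
{"fn": "arm_command", "kwargs": {
  "steps": [
    [0.3,0,0,0,0],
    [0.55,0,0,0,0],
    [0.55,0,0,0,0],
    [0.55,0,0,0,0],
    [0.55,0,0,-20,0],
    [0.55,0,0,-60,0],
    [0.7,0,0,-110,0],
    [0.7,-20,-55,-110,0],
    [0.7,-40,-110,-110,0],
    [0.7,-60,-165,-110,0],
    [0.7,-80,-220,-110,0],
    [0.7,-100,-275,-110,0],
    [0.7,-125,-330,-110,0],
    [0.7,-145,-380,-110,0],
    [0.7,-154,-402,-110,0],
    [0.7,-154,-402,-110,0],
    [0.7,-154,-402,-110,0]
  ]
}}

```text
clock: 16.32
eef_pos: [435.8, 320.1, 285.1]
eef_rot: [3.141, 0.0, 0.229]
wrist_force: [0.2, -0.1, 0.5]
finger_gap: 65.4
finger_force: 0.0
```

Run:
```python
from h import *
c=imaging.camera("wrist"); st(); save(c,"w6",1.5)
p=np.array(monitor.read_state()["eef_pos"]); print(proj(c,[p[0],p[1],184])*1.5)
for d in trace(c,"probe_head"): print(np.round(d["rect"]),d["p"])
for n in("scene","side"):
    a=imaging.camera(n)
    for d in find_in(a,"kiln")[:1]:
        u,v,w,h=np.array(d["rect"]).astype(int)
        cv2.imwrite(f"pics/k_{n}.png",cv2.resize(a["img"][v-h//2:v+h//2,u-w//2:u+w//2,::-1],None,fx=3,fy=3))
```

```text
{'clock': np.float64(16.375), 'eef_pos': array([436.   , 319.842, 285.043]), 'eef_rot': array([3.141, 0.   , 0.229]), 'wrist_force': array([-0.293,  0.646, -0.65 ]), 'finger_gap': np.float64(65.744), 'finger_force': np.float64(0.0)}
[385.81618633 288.25504513]
[257. 183.  39.  55.] 0.95
[456. 125. 109. 251.] 0.23
```

View pics/w6.png

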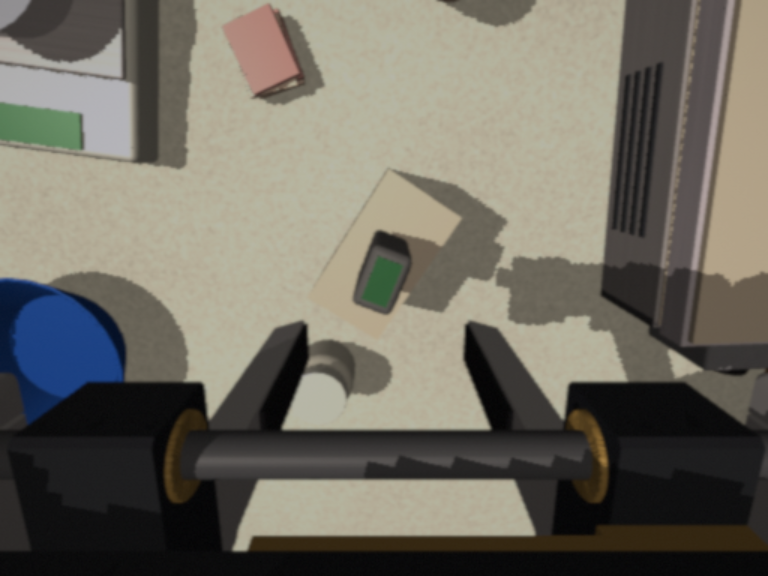

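Head top (green screen) is at about (384,279), tilted roughly 20° from the tool x. The white jar beside it at (325,390) is lower (75 mm). I'll measure the screen's angle and centre.

Run:
```python
from h import *
c=imaging.camera("wrist")
im=c["img"].astype(int); s=monitor.read_state(); p=np.array(s["eef_pos"]); y=s["eef_rot"][2]
g=((im[:,:,1]>im[:,:,0]+20)&(im[:,:,1]>im[:,:,2]+20)); g[:160]=0; g[220:]=0; g[:,:225]=0; g[:,290:]=0
t=c["img"][160:215,225:285]; cv2.imwrite("pics/w6c.png",cv2.resize(t[:,:,::-1],None,fx=8,fy=8,interpolation=cv2.INTER_CUBIC))
vs,us=np.nonzero(g); P=np.array([at_z(c,u,v,184) for u,v in zip(us,vs)])[:,:2].astype(np.float32)
r=cv2.minAreaRect(P); print(len(P),r)
w,V=np.linalg.eigh(np.cov(P.T)); v=V[:,1]; print("PCA yaw",np.degrees(np.arctan2(v[1],v[0])),"tool yaw",np.degrees(y),"mean",P.mean(0))
d=np.append(np.array(r[0]),184)-p; print(d@[np.cos(y),np.sin(y),0],d@[np.sin(y),-np.cos(y),0])
```

```text
524 ((439.3949279785156, 323.3663330078125), (15.694262504577637, 27.598880767822266), 81.69778442382812)
PCA yaw 172.18468630104655 tool yaw 13.12526873808396 mean [439.5752 323.3224]
4.32473173889333 -2.1873880925296825
```

View pics/w6c.png

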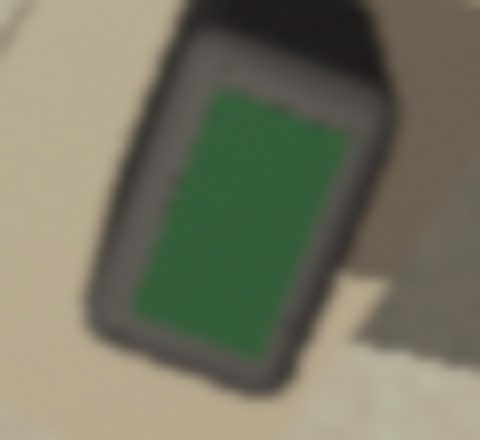

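Request:
{"fn": "arm_command", "kwargs": {
  "steps": [
    [0.7,6.5,-3.5,0,10],
    [0.7,6.5,-3.5,0,21],
    [0.7,6.5,-3.5,0,21],
    [0.7,6.5,-3.5,50,21],
    [0.7,6.5,-3.5,60,21],
    [0.7,6.5,-3.5,60,21],
    [0.7,6.5,-3.5,60,21]
  ]
}}

```text
clock: 17.55
eef_pos: [441.5, 325.8, 226.9]
eef_rot: [-3.14, -0.002, -0.136]
wrist_force: [0.8, -0.4, -0.5]
finger_gap: 66.1
finger_force: 0.0
```

Run:
```python
from h import *
c=imaging.camera("wrist"); st(); save(c,"w7",1.5)
im=c["img"].astype(int); s=monitor.read_state(); p=np.array(s["eef_pos"]); y=s["eef_rot"][2]
g=((im[:,:,1]>im[:,:,0]+20)&(im[:,:,1]>im[:,:,2]+20)); g[:150]=0; g[270:]=0; g[:,:215]=0; g[:,300:]=0
vs,us=np.nonzero(g); P=np.array([at_z(c,u,v,184) for u,v in zip(us,vs)])[:,:2]
w,V=np.linalg.eigh(np.cov(P.T)); v=V[:,1]; print(len(P),"PCA yaw",np.degrees(np.arctan2(v[1],v[0])),"tool yaw",np.degrees(y),"mean",P.mean(0))
d=np.append(P.mean(0),184)-p; print(d@[np.cos(y),np.sin(y),0],d@[np.sin(y),-np.cos(y),0])
```

```text
{'clock': np.float64(17.6), 'eef_pos': array([441.386, 325.798, 226.732]), 'eef_rot': array([-3.14e+00, -2.00e-03, -1.36e-01]), 'wrist_force': array([ 0.876, -1.202,  0.686]), 'finger_gap': np.float64(65.97), 'finger_force': np.float64(0.0)}
825 PCA yaw 171.45316193417327 tool yaw -7.7881151340625685 mean [439.85382147 323.13554534]
-1.1575974113826144 2.8457462293752678
```

Request:
{"fn": "arm_command", "kwargs": {
  "steps": [
    [0.7,1,2,0,0.8],
    [0.7,1,2,40,0.8],
    [0.7,1,2,76,0.8],
    [0.7,1,2,76,0.8],
    [0.7,1,2,76,0.8],
    [0.2,1,2,76,0.8],
    [0.2,1,2,76,0.8],
    [0.2,1,2,76,0.8],
    [0.2,1,2,76,0.8],
    [0.2,1,2,76,0.8],
    [0.2,1,2,76,0.8],
    [0.2,1,2,76,0.8]
  ],
  "force": 25
}}

```text
clock: 19.1
eef_pos: [441.7, 323.4, 149.2]
eef_rot: [-3.142, -0.0, -0.151]
wrist_force: [-0.8, -0.1, 2.7]
finger_gap: 26.0
finger_force: 25.0
```

Request:
{"fn": "arm_command", "kwargs": {
  "steps": [
    [0.2,0,0,-10,0],
    [0.2,0,0,-30,0],
    [0.2,0,0,-60,0],
    [0.2,0,0,-90,0],
    [0.2,0,0,-120,0],
    [0.2,0,0,-150,0],
    [0.2,0,0,-180,0],
    [0.2,0,0,-205,0],
    [0.2,0,0,-205,0],
    [0.2,0,0,-205,0]
  ]
}}

```text
clock: 20.35
eef_pos: [441.5, 323.3, 353.0]
eef_rot: [3.141, 0.001, -0.151]
wrist_force: [0.4, 0.2, -1.3]
finger_gap: 25.9
finger_force: 25.0
```

Run:
```python
from h import *
st()
s=monitor.read_state();p=np.array(s["eef_pos"]);y=s["eef_rot"][2]
# guide from seated plugs: midpoint of seated vents + perpendicular 65
a=np.array([551.9,-69.9]);b=np.array([677,-36.0]);m=(a+b)/2;e=(b-a)/np.linalg.norm(b-a);G=m+65*np.array([-e[1],e[0]]);print("guide",G)
d=np.append(G,0)-p; print(d@[np.cos(y),np.sin(y),0],d@[np.sin(y),-np.cos(y),0])
```

```text
{'clock': np.float64(20.35), 'eef_pos': array([441.456, 323.289, 353.043]), 'eef_rot': array([ 3.141e+00,  1.000e-03, -1.510e-01]), 'wrist_force': array([ 0.415,  0.152, -1.279]), 'finger_gap': np.float64(25.925), 'finger_force': np.float64(24.982)}
guide [597.44923375   9.78734093]
201.2782259130997 286.5385477575274
```

Request:
{"fn": "arm_command", "kwargs": {
  "steps": [
    [0.2,25,36,0,0],
    [0.2,55,80,0,0],
    [0.2,85,123,0,0],
    [0.2,115,166,0,0],
    [0.2,145,209,0,0],
    [0.2,175,250,0,0],
    [0.2,195,278,0,0],
    [0.2,201,287,0,0],
    [0.2,201,287,0,0],
    [0.2,201,287,0,0],
    [0.2,201,287,0,0]
  ]
}}

```text
clock: 21.72
eef_pos: [597.0, 10.5, 354.3]
eef_rot: [-3.141, -0.0, -0.149]
wrist_force: [-0.1, -0.1, -1.5]
finger_gap: 25.7
finger_force: 25.0
```

Run:
```python
from h import *
st(); p=np.array(monitor.read_state()["eef_pos"])
out=[]
for n in("scene","side"):
    c=imaging.camera(n); g=proj(c,(597.4,9.3,162)); t=proj(c,p-[0,0,145]); print(n,"crop guide",(g-g.round()+[32,45])*6,"tip",(t-g.round()+[32,45])*6)
    u,v=g.round().astype(int); out.append(cv2.resize(c["img"][v-45:v+25,u-32:u+32,::-1],None,fx=6,fy=6,interpolation=cv2.INTER_CUBIC))
cv2.imwrite("pics/k1.png",np.hstack(out))
```

```text
{'clock': np.float64(21.725), 'eef_pos': array([597.012,  10.475, 354.342]), 'eef_rot': array([-3.141, -0.   , -0.149]), 'wrist_force': array([-0.15 , -0.096, -1.489]), 'finger_gap': np.float64(25.72), 'finger_force': np.float64(24.982)}
scene crop guide [193.13672729 269.29364874] tip [195.50608779 201.74884055]
side crop guide [192.89893859 268.36441362] tip [188.55863648 203.32616231]
```

View pics/k1.png

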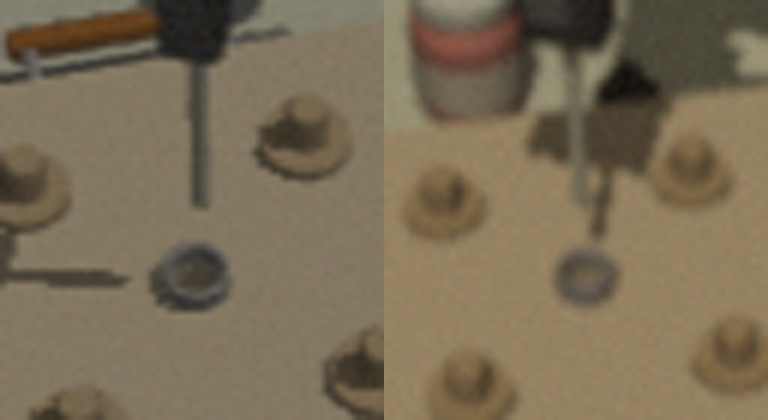

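The pair of crops shows the guide mouth at (194,272) with the rod tip at (200,205) in scene, and the mouth at (586,277) with the tip at (580,205) in side. So the rod is about 2-3 mm too far in +y. I'll check this numerically with no more pictures.

```bash
cat > m.py <<'E'
from h import *
def meas(show=True):
    p=np.array(monitor.read_state()["eef_pos"])
    for n in("scene","side"):
        c=imaging.camera(n); g=proj(c,(597.4,9.3,162)); t=proj(c,p-[0,0,145]); hd=proj(c,p-[0,0,37])
        im=c["img"].astype(float)
        sat=im[:,:,0]-im[:,:,2]   # tan lid high, steel/ceramic low
        lid=np.median(sat[int(g[1])-20:int(g[1])+20,int(g[0])-35:int(g[0])+35]); m=np.clip(lid-sat,0,None); m[m<lid*.3]=0
        print(n,"lid",lid,"guide pred",g.round(2),"tip pred",t.round(2))
        for v in range(int(hd[1])+3,int(t[1])+3,3):
            u0=int(round(t[0])); w=m[v,u0-7:u0+8]; f=(v-hd[1])/(t[1]-hd[1]); pu=hd[0]+f*(t[0]-hd[0])
            if w.sum()>0: print("  row",v,"rod u",round((w*np.arange(u0-7,u0+8)).sum()/w.sum(),2),"pred",pu.round(2),"n",(w>0).sum())
        u0,v0=g.round().astype(int); w=m[v0-8:v0+9,u0-10:u0+11]>0; w=cv2.morphologyEx(w.astype(np.uint8),cv2.MORPH_OPEN,np.ones((2,2)))
        vs,us=np.nonzero(w); print("  ring cols",us.min()+u0-10,us.max()+u0-10,"mean",(us.mean()+u0-10).round(2),"rows",vs.min()+v0-8,vs.max()+v0-8)
meas()
E
python3 m.py
```

```text
scene lid 33.0 guide pred [247.19 216.88] tip pred [247.45 205.65]
  row 180 rod u 245.74 pred 247.28 n 13
  row 183 rod u 247.86 pred 247.3 n 3
  row 186 rod u 247.52 pred 247.32 n 4
  row 189 rod u 247.51 pred 247.34 n 4
  row 192 rod u 247.49 pred 247.36 n 4
  row 195 rod u 247.82 pred 247.38 n 3
  row 198 rod u 247.52 pred 247.4 n 4
  row 201 rod u 247.54 pred 247.42 n 4
  row 204 rod u 247.85 pred 247.44 n 3
  ring cols 241 254 mean 247.56 rows 213 224
side lid 51.0 guide pred [218.15 176.73] tip pred [217.41 165.8 ]
  row 140 rod u 217.21 pred 215.56 n 15
  row 143 rod u 216.91 pred 215.77 n 15
  row 146 rod u 217.97 pred 215.99 n 15
  row 149 rod u 217.9 pred 216.2 n 15
  row 152 rod u 217.72 pred 216.42 n 14
  row 155 rod u 217.26 pred 216.64 n 15
  row 158 rod u 219.57 pred 216.85 n 10
  row 161 rod u 219.72 pred 217.07 n 3
  row 164 rod u 220.34 pred 217.28 n 4
  row 167 rod u 221.53 pred 217.5 n 2
  ring cols 216 225 mean 220.21 rows 174 183
```

```bash
cat > w.py <<'E'
from h import *
p=np.array(monitor.read_state()["eef_pos"]); c=imaging.camera("wrist")
g=proj(c,(597.4,9.3,162)); print("guide pred",g.round(1),"tip pred",proj(c,p-[0,0,145]).round(1),"head bottom",proj(c,p-[0,0,35]).round(1))
im=c["img"].astype(int); sat=im[:,:,0]-im[:,:,2]; gray=im.sum(2)//3
u,v=g.round().astype(int)
for r in range(v-24,v+22): print(r,"".join("#" if gray[r,k]<60 else ("o" if sat[r,k]<20 else ("+" if gray[r,k]<130 else ".")) for k in range(u-32,u+33)))
print("col0",u-32)
E
python3 w.py
```

```text
guide pred [257.2 171.7] tip pred [256.7 181.1] head bottom [256.5 218.1]
148 .................................................................
149 .................................................................
150 .................................................................
151 .................................................................
152 .................................................................
153 .................................................................
154 .................................................................
155 .................................................................
156 .................................................................
157 .................................................................
158 .................................................................
159 ...............................++++++++++........................
160 .............................+ooooooooo++++++....................
161 ...........................ooooooooooooo+++++++..................
162 ..........................ooooooooooooooo+
[... 1502 characters left out ...]
.........................+oooooo+............................
185 .............................+oooooo.............................
186 .............................+oooooo.............................
187 .............................+oooooo.............................
188 .............................+oooooo.............................
189 .............................+oooooo+............................
190 .............................+oooooo+............................
191 .............................+oooooo+............................
192 .............................+oooooo+............................
193 .............................ooooooo+............................
col0 225
```

The wrist mask shows the bore centred at u≈258.6 and the rod at u≈257.7, so a shift of +1 mm along tool y. x agrees to within 1 mm. Lowering.

Request:
{"fn": "arm_command", "kwargs": {
  "steps": [
    [0.2,0,1.1,0,0],
    [0.2,0,1.1,0,0],
    [0.2,0,1.1,10,0],
    [0.2,0,1.1,20,0],
    [0.2,0,1.1,30,0],
    [0.2,0,1.1,40,0],
    [0.2,0,1.1,50,0],
    [0.2,0,1.1,60,0],
    [0.2,0,1.1,70,0],
    [0.2,0,1.1,70,0]
  ]
}}

```text
clock: 23.22
eef_pos: [596.9, 8.4, 283.3]
eef_rot: [3.141, 0.001, -0.151]
wrist_force: [0.4, 0.9, -0.9]
finger_gap: 25.9
finger_force: 25.0
```

```bash
python3 - <<'E'
from h import *
st()
E
python3 w.py
```

```text
{'clock': np.float64(23.225), 'eef_pos': array([596.934,   8.367, 283.295]), 'eef_rot': array([ 3.141e+00,  1.000e-03, -1.510e-01]), 'wrist_force': array([ 0.404,  0.885, -0.934]), 'finger_gap': np.float64(25.907), 'finger_force': np.float64(24.982)}
guide pred [255.6 186.3] tip pred [256.7 180.9] head bottom [256.5 218.1]
162 .................................................................
163 .................................................................
164 .................................................................
165 .................................................................
166 .................................................................
167 .................................................................
168 .................................................................
169 .................................................................
170 ...............................+++++++++++.......................
171 ............................+oooooooooo++++++++..................
172 ..........................ooooooooooooooo+++++++.................
173 .
[... 1753 characters left out ...]
...........+###################################+.............
199 ..............+o###################################o.............
200 ..............+#####################################+............
201 ..............o#####################################o............
202 .............+o#####################################o............
203 .............+######################################o+...........
204 .............+#######################################+...........
205 .............o#######################################+...........
206 .............o#######################################o...........
207 ............+o#######################################o...........
col0 224
```

```bash
cat > s.py <<'E'
from h import *
p=np.array(monitor.read_state()["eef_pos"])
for n in("side","scene"):
    c=imaging.camera(n); g=proj(c,(597.4,9.3,162)); print(n,"guide pred",g.round(2),"rod@mouth",proj(c,[p[0],p[1],162]).round(2),"rod@190",proj(c,[p[0],p[1],190]).round(2))
    im=c["img"].astype(float); r=(im[:,:,0]-im[:,:,2])/im[:,:,0]*100; u,v=g.round().astype(int)
    for k in range(v-16,v+10): print(k,r[k,u-10:u+12].astype(int))
    print("cols from",u-10)
E
python3 s.py
python3 - <<'E'
from h import *
c=imaging.camera("wrist"); im=c["img"].mean(2).astype(int)
for r in range(170,196): print(r,im[r,250:264])
E
```

```text
side guide pred [218.15 176.73] rod@mouth [218.29 176.51] rod@190 [217.82 170.  ]
161 [35 35 36 35 30 35 35 37 32 30 24 25 31 31 38 35 35 35 37 37 34 34]
162 [33 36 34 34 36 36 37 33 31 30 27 24 31 34 36 34 33 34 37 35 36 38]
163 [36 34 35 38 34 37 36 34 34 28 24 23 28 33 38 36 35 32 37 37 34 36]
164 [37 33 35 37 33 35 35 35 35 29 24 26 28 33 34 33 35 37 34 35 36 32]
165 [35 35 36 36 36 35 33 35 35 30 24 23 27 32 38 34 31 35 35 33 34 34]
166 [34 35 35 34 38 33 37 39 35 30 25 25 25 32 38 36 35 38 35 32 38 34]
167 [35 33 34 32 35 34 35 36 37 32 25 22 28 33 35 36 33 37 33 36 34 35]
168 [34 33 33 35 35 35 35 34 34 31 27 22 28 32 37 36 37 36 34 35 36 34]
169 [34 34 32 33 34 32 34 36 35 32 30 24 28 35 36 36 34 33 35 34 35 35]
170 [34 33 34 33 34 32 34 33 34 33 28 23 25 30 34 35 34 34 34 34 35 34]
171 [35 33 33 34 33 34 34 36 34 33 28 25 27 34 33 35 33 33 34 35 34 32]
172 [33 34 33 33 33 33 33 32 35 30 27 22 25 30 32 33 33 33 35 35 35 34]
173 [34 32 35 34 35 34 33 33 32 28 24 23 24 25 32 34 34 34 34 34 33 33]
174 [34 34 35 33 33 34 33 31 27 24 22 23 21 24 23 30 31 33 35 34 34 34]
175 [33 32
[... 3608 characters left out ...]
9  84  77  74  75  82  95 103 104]
183 [101 103 103  96  92  91  83  77  73  74  78  92 101 103]
184 [ 92  99 102 102  99  93  84  77  74  72  76  89  99  97]
185 [ 76  87  96 102 101  92  83  77  74  72  75  84  90  82]
186 [67 72 83 95 98 92 83 77 74 72 72 77 76 71]
187 [65 66 73 88 96 92 83 76 74 72 70 70 69 65]
188 [64 66 72 88 97 91 83 76 74 72 70 67 65 65]
189 [64 66 74 89 96 91 82 76 73 72 70 67 65 64]
190 [64 67 75 90 95 91 82 76 74 72 70 67 65 65]
191 [65 67 76 89 95 90 82 75 74 72 71 67 65 69]
192 [65 66 76 89 95 89 81 77 74 72 70 68 67 74]
193 [63 66 74 87 91 86 79 74 72 70 69 66 69 75]
194 [55 58 66 75 78 73 67 64 62 61 60 59 66 70]
195 [39 42 46 49 50 48 46 45 44 43 42 42 46 48]
```

Side view puts the rod about 1.2 mm to -x of the guide axis, and the wrist view gives 2-3 mm the same way. y is centred. I'll shift +2 mm in x and lower on.

Request:
{"fn": "arm_command", "kwargs": {
  "steps": [
    [0.2,2,-0.3,0,0],
    [0.2,2,-0.3,0,0],
    [0.2,2,-0.3,10,0],
    [0.2,2,-0.3,20,0],
    [0.2,2,-0.3,30,0],
    [0.2,2,-0.3,40,0],
    [0.2,2,-0.3,50,0],
    [0.2,2,-0.3,58,0],
    [0.2,2,-0.3,64,0],
    [0.2,2,-0.3,66,0],
    [0.2,2,-0.3,66,0],
    [0.2,2,-0.3,66,0]
  ]
}}

```text
clock: 24.92
eef_pos: [599.3, 8.4, 218.5]
eef_rot: [-3.142, -0.001, -0.151]
wrist_force: [0.3, -0.8, -0.8]
finger_gap: 26.2
finger_force: 25.0
```

```bash
python3 - <<'E'
from h import *
st()
E
python3 s.py | grep -v "18[2-6] \|22[3-6] \|16[1-4] \|20[1-5] "
```

```text
{'clock': np.float64(24.925), 'eef_pos': array([599.281,   8.359, 218.488]), 'eef_rot': array([-3.142e+00, -1.000e-03, -1.510e-01]), 'wrist_force': array([ 0.267, -0.758, -0.777]), 'finger_gap': np.float64(26.231), 'finger_force': np.float64(24.982)}
side guide pred [218.15 176.73] rod@mouth [217.57 176.46] rod@190 [217.09 169.95]
165 [32 36 34 24 18 17 17 14 13 16 18 13 20 26 30 22 22 29 36 35 35 34]
166 [37 37 29 22 17 15 17 15 16 17 18 22 20 24 20 21 38 28 34 36 34 35]
167 [34 38 34 28 20  9 18 14 12 17 19 21 27 16 21 32 25 35 34 37 33 35]
168 [37 35 39 24 14 15 14 21 14 16 18 16 28 28 24 25 27 30 32 37 37 34]
169 [32 36 33 28 15 18 16 13 15 17 18 20 16 27 24 28 25 32 35 36 35 33]
170 [35 36 35 28 14 15 13 15 15 24 20 15 20 24 23 30 28 27 34 34 36 34]
171 [34 32 36 35 21 21 22 21 16 16 25 15 20 21 23 22 28 36 35 37 32 34]
172 [38 33 33 32 28 28 21 19 22 16 20 28 27 21 20 25 31 32 35 35 34 34]
173 [37 35 34 32 34 29 33 23 25 26 23 25 27 16 18 28 32 39 33 35 35 33]
174 [33 34 35 33 34 34 33 25 19 24 26 25 24 19 21 25 29 34 35 34 32 32]
175 [34 33 36 34 34 36 31 25 26 22 24 27 21 24 
[... 1137 characters left out ...]
23 24 26 25 26]
214 [21 24 27 22 21 -9  8  8 13 14 19  5 15 10 15 22 26 25 26 27 26 25]
215 [23 26 22 23 13  2  0  2  0 10  2 12  3  0  8 12 20 24 25 25 25 26]
216 [ 22  26  26  23  14  -3  -6  -2  10   2   9  -9 -10   0  11  12  20  25
  25  25  25  23]
217 [25 21 27 22 23  6 10 22  8 15  6 17 -6  8 18 10 18 25 25 25 26 24]
218 [21 20 25 24 23  7 14 27 21 15 13 19 21 20 12  9 21 25 26 25 25 26]
219 [25 27 23 23 24  7 10 19 20 15 15 19 20 17 12 11 20 27 25 24 25 25]
220 [21 27 25 24 26 21 12  8  8 14  6 13 10  7 10 15 24 25 25 25 26 26]
221 [23 23 30 22 23 20 10 17  8 10 10 10 10  7  9 18 25 25 24 25 25 26]
222 [22 25 23 25 23 19 13  7  4 10  7  6  7 11 17 22 26 25 25 25 26 25]
cols from 237
```

Request:
{"fn": "arm_command", "kwargs": {
  "steps": [
    [0.2,0,0,2,0],
    [0.2,0,0,3.5,0],
    [0.2,0,0,3.5,0],
    [0.2,0,0,3.5,0],
    [0.2,0,0,3.5,0],
    [0.2,0,0,3.5,0],
    [0.2,0,0,3.5,0],
    [0.2,0,0,3.5,0]
  ]
}}

```text
clock: 26.02
eef_pos: [599.2, 8.4, 214.7]
eef_rot: [-3.142, -0.0, -0.151]
wrist_force: [-0.5, 0.5, -1.2]
finger_gap: 25.9
finger_force: 25.0
```

Run:
```python
from h import *
st(); p=np.array(monitor.read_state()["eef_pos"])
c=imaging.camera("wrist"); im=c["img"].mean(2).astype(int)
print("rod@162",proj(c,[p[0],p[1],162]).round(1), "guide pred",proj(c,[597.4,9.3,162]).round(1),"front bore edge if centred",proj(c,p+[11.4,-1.7,162-p[2]]).round(1))
for r in range(176,206): print(r,im[r,236:280:2])
for n in("scene","side"):
    print(n,[(np.round(d["rect"]).tolist(),round(d["p"],2)) for d in find_in(imaging.camera(n),"plug_a_mid")])
```

```text
{'clock': np.float64(26.025), 'eef_pos': array([599.159,   8.393, 214.666]), 'eef_rot': array([-3.142, -0.   , -0.151]), 'wrist_force': array([-0.529,  0.526, -1.219]), 'finger_gap': np.float64(25.855), 'finger_force': np.float64(24.982)}
rod@162 [256.5 209.8] guide pred [255.6 212.2] front bore edge if centred [256.5 194.8]
176 [193 192 192 192 193 192 192 192 192 191 190 191 184 121 107 106 107 107
 107 107 107 107]
177 [193 193 192 192 192 192 192 192 191 191 191 191 185 128 107 107 107 107
 108 107 107 107]
178 [193 193 192 192 192 192 191 191 191 191 191 190 188 148 107 107 107 107
 107 107 107 107]
179 [192 193 192 192 192 192 191 191 191 191 190 189 179 147 107 107 107 107
 107 107 106 107]
180 [192 193 192 192 191 191 191 191 191 190 190 185 142 122 107 107 106 107
 107 107 107 107]
181 [192 192 192 192 191 191 191 191 190 190 190 183 123 108 108 108 107 107
 107 107 107 107]
182 [192 192 192 191 191 191 191 191 190 190 190 183 120 108 108 107 107 107
 107 107 108 107]
183 [192 191 191 191 191 191 191 191 190 190 190 183 121 107 107 107 107 107
 107 107 107 108]
184 [192 192 
[... 1499 characters left out ...]
80 106]
200 [181  95  33  35  35  34  34  35  35  35  34  36  35  34  34  33  35  35
  33  34  65 104]
201 [177  81  34  34  35  35  35  34  36  35  35  35  34  34  34  34  35  35
  35  34  55 103]
202 [168  68  34  35  35  35  34  33  34  36  35  35  34  36  34  35  35  35
  33  33  48 101]
203 [162  60  34  35  34  34  34  35  34  34  34  34  35  34  34  35  34  35
  34  34  43  95]
204 [154  52  34  33  35  35  35  34  35  35  35  34  34  35  34  34  35  34
  34  35  40  90]
205 [145  44  34  34  35  35  35  35  35  34  35  35  36  35  34  35  34  34
  35  35  39  87]
scene [([279.0, 234.0, 14.0, 15.0], 0.77)]
side [([200.0, 199.0, 16.0, 10.0], 0.59), ([226.0, 196.0, 114.0, 100.0], 0.25)]
```

Run:
```python
from h import *
p=np.array(monitor.read_state()["eef_pos"]); c=imaging.camera("wrist")
def top(tcp,z,r,G):
    q=np.array([proj(c,np.array([G[0]+r*np.cos(a),G[1]+r*np.sin(a),z])-np.array(tcp)+p) for a in np.linspace(0,6.28,180)]); i=q[:,1].argmin(); return q[i].round(1)
for tcp,o in (((597.01,10.47,354.3),"obs base 159.3, inner 162.8"),((596.93,8.37,283.3),"obs base 170.7, inner 175.5"),((599.16,8.39,214.67),"obs base 190.7")):
    for G in((597.4,9),(599.4,9)): print(o,G,"base",top(tcp,150,15.5,G),"mouth out",top(tcp,162,15.5,G),"in",top(tcp,162,11.5,G))
```

```text
obs base 159.3, inner 162.8 (597.4, 9) base [257.8 156.9] mouth out [257.9 158.5] in [257.9 161.8]
obs base 159.3, inner 162.8 (599.4, 9) base [257.6 155.3] mouth out [257.6 156.8] in [257.6 160.2]
obs base 170.7, inner 175.5 (597.4, 9) base [255.9 168.1] mouth out [255.8 170.5] in [255.8 174.6]
obs base 170.7, inner 175.5 (599.4, 9) base [255.6 166.1] mouth out [255.5 168.5] in [255.5 172.6]
obs base 190.7 (597.4, 9) base [256.  187.8] mouth out [255.9 192. ] in [255.9 197.2]
obs base 190.7 (599.4, 9) base [255.6 185.3] mouth out [255.5 189.3] in [255.5 194.6]
```

```bash
python3 -c "
from h import *
st(); print(job.sign_off())"
```

```text
{'clock': np.float64(26.325), 'eef_pos': array([599.154,   8.349, 214.649]), 'eef_rot': array([-3.142, -0.   , -0.151]), 'wrist_force': array([-0.098,  0.139, -1.062]), 'finger_gap': np.float64(25.752), 'finger_force': np.float64(24.982)}
the job is handed in; nothing more can be done
None
```

The job is handed in at 26 s: both spare plugs are seated in the open vents, and the probe is held still in the guide with its head about 17.5 mm above it, centred to about 1 mm by my estimate. I viewed 12 pictures, two over the limit of 10.

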